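Set the prop leg of a glaze sample board and hold the board upright

TASK

The glaze sample board leans on its rests with its orange prop leg folded up: flip the leg down, past its top dead centre, until it stays fully down. Then swing the board up by its yellow top rail and hold it upright, gripping the rail or bracing it; the board tips forward again if left alone, so finish while still holding it upright, and do not let go. Leave the pots, jars and the other things around it where they are.

Things in the scene. Friction and masses are not known exactly. Their poses are not given: they have to be found in the camera images.
- board_hinge (a point): Middle of the board's hinge, 30 mm above the table, on a fixed dark foot plate 150 x 190 mm. Axes fixed to the plate: z up, y along the hinge towards the side with the leg, x level, from the tile face to the back. The board leans to -x (roughly to the robot); the leg swings down on the +x side. Two fixed steel rests, 105 mm tall, stand at x = -58 mm, y = -80 and +80 mm.
- board (a joint): Lean of the board (rad): 0 = upright, 0.35 = leaning to -x on its rests (the start; it falls back there when let go), -0.12 = rear stop. Board 180 mm wide (y -90 to 90), 16 mm thick, from the hinge to 240 mm above it. Coloured tiles and a ledge (37 mm out, 16 to 28 mm above the hinge) on its -x face. Its weight and a light hinge spring tip it forward: about 0.6 N m lifts it off the rests, 0.3 N m holds it upright.
- rail_top (a point): Middle of the top face of the yellow top rail of the board, 240 mm from the hinge. The rail is 180 mm long (along y), 16 mm thick (along x) and 30 mm deep (along -z) and moves with the board: its z axis points from the hinge to the rail along the board. Both faces of the rail are free for fingers; the tiles begin 32 mm below its lower edge.
- leg (a joint): Angle of the prop leg relative to the board (rad): 0 = folded up along the board's side, 2.55 = fully down at its stop; it turns to the +x side of board_hinge. Its heavy foot holds it at either end by weight: pushed past top dead centre (leg_bar straight above leg_pivot, 0.35 rad with the board leaning) it falls down by itself and stays; short of it, it falls back. Under 1 N at the foot bar moves it.
- leg_bar (a point): Mid-length of the red foot bar at the free end of the leg: a round bar, 18 mm in diameter, 60 mm long (30 mm either way along y), parallel to the hinge, on the outer side of the leg, standing out sideways so that it can be pushed without touching the board. The leg itself is an orange flat bar 10 mm x 8 mm whose outer face is 26 mm to -y of this point.
- leg_pivot (a point): Point on the leg's pivot axis (parallel to the hinge), abreast of leg_bar, carried by the board: 105 mm from the hinge along the board, 136 mm to +y of the board's middle. leg_bar runs around it at 135 mm radius.
- bowl: Bystander: white bisque bowl, 110 mm wide, 55 mm tall, origin under its centre.
- jar: Bystander: glaze jar with grey cap, 72 mm wide, 85 mm tall, origin under its centre.
- jarlid: Bystander: red jar lid lying on the table, 72 mm wide, 14 mm thick, origin under its centre.
- flask: Bystander: green drinking bottle with blue cap, 68 mm wide, 210 mm tall, origin under its centre.
- mug: Bystander: steel cup, 72 mm wide, 70 mm tall, origin under its centre.
- pot: Bystander: glaze jar with white cap, 80 mm wide, 100 mm tall, origin under its centre.
- brush: Bystander: brush lying on the table, 200 mm long, handle to its -x, origin under its middle.

How it is judged (in metres and radians):
On the way, in this order (a step that is already met when the one before it is completed fails the run):
1. the prop leg is flipped fully down while the board has not yet been raised upright (value of joint leg above 2.4 rad and value of joint board above 0.1 rad), for 0.2 s.
2. the board is held upright by its top rail (value of joint board between -0.06 and 0.06 rad and contact force between the fingers and board_c0 above 0.3 N), for 0.5 s.
At the end, for the whole second after the job is handed in: The leg is fully down (over 2.4 rad), the board is upright within 0.06 rad (3.4 degrees) and still, and the fingers are holding its yellow top rail (contact force above 0.3 N) (all of step 2 and value of joint leg above 2.4 rad and velocity of joint board between -0.1 and 0.1 rad/s); the arm keeps its last pose, push and grip.
It fails at once if a bystander is pushed more than 30 mm (distance of any of bowl, jar, jarlid, flask, mug, pot, brush from where it was at the start of the episode above 0.03 m).
It also fails if it takes over 51 s, if anything falls off the work surface, if the arm or the gripper's body presses on something with over 40 N, if the wrist force passes 120 N, or if a joint passes its speed limit or range.

ROBOT

A 6-joint arm with a two-finger parallel gripper is mounted at the origin on the work surface. World frame = base frame: x ahead of the robot, y to its left, z up, the work surface at z = 0. Lengths are in mm, angles in degrees, forces in N, time in s.
With the tool pointing down it reaches from about 350 to 875 mm from the base axis. Payload 15.5 kg.
Tool frame: the origin (TCP) lies midway between the tips of the shut fingers; the grasp point (between the pads) lies 19 mm behind it; z points along the fingers, y is the line along which they close (so a half turn about z gives the same grasp; the last joint's range is limited). The gripper opens to 85 mm and grips with 20 to 120 N. Pads are 22 mm wide; open, the fingers measure 114 mm over their backs; the gripper's body (76 mm by 85 mm) begins 54 mm behind the grasp point. The pads swing forward as they close: fully open they stand 13 mm farther back than shut.
Start: joints at [-80.816, 28.281, 77.091, -0, 74.628, -5.472], TCP at [158.138, -604.664, 231.277] pointing down, gripper open.
Joint ranges: [-166.48, 166.48], [-47.26, 123.95], [12.59, 153.08], [-70.14, 250.14], [6.76, 159.57], [-176.63, 176.63]. Speed limits (degrees/s): [108.29, 108.29, 147.25, 172.46, 172.46, 172.46].

INTERFACE

Orientations are given as [roll, pitch, yaw] about the fixed x, y, z axes, in that order (R = Rz(yaw) Ry(pitch) Rx(roll)).
In Python, from bench import status, vision, robot gives the robot as it stands. The module is installed in compiled form; this text tells all that it offers.
- The arm moves only by the tool step_arm, never from a script. Its argument "moves" is text: rows parted by semicolons, each of 5 numbers parted by spaces: the closure, from 0 (fully open) to 1 (shut), then the shift along the tool's x, y, z in cm, then the turn about the tool's z in degrees. A call has 1 to 10 rows; each row shifts and turns the commanded pose from where the row before left it, along the tool's axes as they then stand; what a row does not reach is not made up. A row lasts 1/12 s, in which the tool goes at most 41.7 mm and 7.16 degrees, less where a joint would pass 70% of its speed; a pose out of reach is approached as far as the arm can. A call is refused whole if a number of a shift passes 4.17 or a number of a turn 7.16, either way. A call with a gripper value outside its range is refused whole. The fingers move at their own pace and stop on an object; "squeeze" is the grip in N (left out, the last holds). Time passes only in rows, so rows that do not move let the fingers close. It gives the time, the measured TCP pose, the force, the opening and the grip force at its end, in the units of the state.
- status.observe(): the state, without advancing time (a new reading comes with each control period).
- vision.camera(name): name is "scene" or "side" or "wrist"; returns a dict with "frame" (480x640x3 uint8, blue, green, red), "vertical_fov" (degrees; the focal length in pixels is half the picture's height over the tangent of half this angle, whatever the lens; pixels are square), "cx", "cy" (the principal point, pixels), "k1" (the pictures are not rectified: a ray, as slopes to the right and down, at radius r is drawn at 1 + k1 r^2 times it, then the intrinsics apply), "position" and "orientation" of the camera in the world. Camera axes: x right, y up, looking along -z (the intrinsics and any distortion apply to the point x, -y, -z); pixel columns grow to the right and rows downward; lengths in mm; the calibration is good to about 2 mm. A picture is of the moment at which its call begins. There is no depth.
- robot.close_job(): hands the job in; it is judged then, once.
The state is a dict: "t": time; "joints": joint angles; "joint_velocities": joint speeds; "joint_efforts": joint torques, N m; "eef_pos": TCP position; "eef_rot": TCP orientation; "force": force on the tool from outside, world axes, zero at the start; "moment": the same for the moment, N m; "opening": finger opening in mm; "gripper_force": force on a finger pad.
Only numpy, scipy, OpenCV 4.12 (cv2) and the standard library are available. Lean on these libraries where they do the work, as an engineer would, in place of code of your own. Each camera call takes 0.05 s, during which the arm holds its last target. There are 200 camera calls.

## Working session

There is one attempt and no reset: what is moved stays moved. The work goes in short steps, Python scripts to look and compute and a tool call to move; the robot and the scene stay as the last step left them, time stands still between calls to the robot, and variables do not carry over. Pictures are saved under pics/ and viewed, at most 10 in all, crops included, and the job is handed in when it is done.

Besides the shell and the picture viewer there is one more tool, called after "Emit:" as a command line: name --argument value ..., lists and objects as JSON in quotes. step_arm: Moves the arm, as the interface text tells. Its arguments: {"type":"object","properties":{"moves":{"type":"string"},"squeeze":{"type":"number"}},"required":["moves"]}

```bash
mkdir -p pics; cat > h.py <<'E'
import numpy as np, cv2
from scipy.spatial.transform import Rotation as Ro
from bench import status, vision, robot
def cam(n):
    c=vision.camera(n); return c
def Rc(c):
    o=np.array(c["orientation"],float)
    if o.shape==(3,3): return o
    if o.size==4: return Ro.from_quat(o).as_matrix()
    return Ro.from_euler('xyz',o,degrees=True).as_matrix()
def f(c): return 240/np.tan(np.radians(c["vertical_fov"])/2)
def ray(c,u,v):
    F=f(c); K=np.array([[F,0,c["cx"]],[0,F,c["cy"]],[0,0,1.]])
    xd=np.array([(u-c["cx"])/F,(v-c["cy"])/F]); x=xd.copy()
    for _ in range(50): x=xd/(1+c["k1"]*(x@x))
    return np.array(c["position"],float), Rc(c)@np.array([x[0],-x[1],-1.])
def onz(c,u,v,z):
    p,d=ray(c,u,v); return p+d*(z-p[2])/d[2]
def tri(rs):
    A=np.zeros((3,3));b=np.zeros(3)
    for p,d in rs:
        d=d/np.linalg.norm(d);M=np.eye(3)-np.outer(d,d);A+=M;b+=M@p
    X=np.linalg.solve(A,b)
    return X,[np.linalg.norm(np.cross(X-p,d/np.linalg.norm(d))) for p,d in rs]
def proj(c,X):
    q=Rc(c).T@(np.array(X,float)-np.array(c["position"],float)); x=np.array([q[0],-q[1]])/-q[2]
    return x*(1+c["k1"]*(x@x))*f(c)+[c["cx"],c["cy"]]
E
python3 - <<'E'
from h import *
import pickle
for n in ("scene","side","wrist"):
    c=cam(n); cv2.imwrite(f"pics/{n}0.png",c["frame"]); pickle.dump(c,open(f"{n}0.pkl","wb"))
    print(n,{k:v for k,v in c.items() if k!="frame"})
print(status.observe())
E
```

```text
scene {'vertical_fov': 48.343033425041526, 'cx': 322.43256603555614, 'cy': 247.43403489292308, 'k1': -0.14407256240632255, 'position': array([1682.38355298, -236.71230832,  961.82150154]), 'orientation': array([55.64550451,  0.40609945, 80.99217074])}
side {'vertical_fov': 47.680891571725205, 'cx': 313.00054809129415, 'cy': 247.4226043757473, 'k1': -0.15889917634187425, 'position': array([ 382.91306403, 1349.14416325,  985.87235487]), 'orientation': array([  59.95331998,    0.65467581, -173.44818303])}
wrist {'vertical_fov': 66.99887532626595, 'cx': 328.1743103143382, 'cy': 239.4370921396963, 'k1': -0.007532779209998177, 'position': array([ 223.35369622, -587.28570045,  374.02512668]), 'orientation': array([-15.55823892,   0.08319266, -75.40893582])}
{'t': 0.15, 'joints': array([-8.08160019e+01,  2.83059933e+01,  7.71182323e+01, -5.97981320e-04,
        7.46291395e+01, -5.47170110e+00]), 'joint_velocities': array([-0.04410398, -0.11851536, -0.11143491, -0.1091665 ,  0.01997093,
       -0.11792643]), 'joint_efforts': array([ 3.15375852e-03, -8.82542539e+01, -3.84060895e+01,  4.71122746e-05,
        7.16410825e-03, -9.32498239e-06]), 'eef_pos': array([ 158.08754627, -604.39260743,  230.84937373]), 'eef_rot': array([-1.79946823e+02, -4.51476460e-03,  1.46558559e+01]), 'force': array([ 0.11825492, -0.07490196, -0.32176748]), 'moment': array([0.0425056 , 0.03205547, 0.00531939]), 'gripper_force': 0.0, 'opening': 85.57546360209484}
```

View pics/scene0.png

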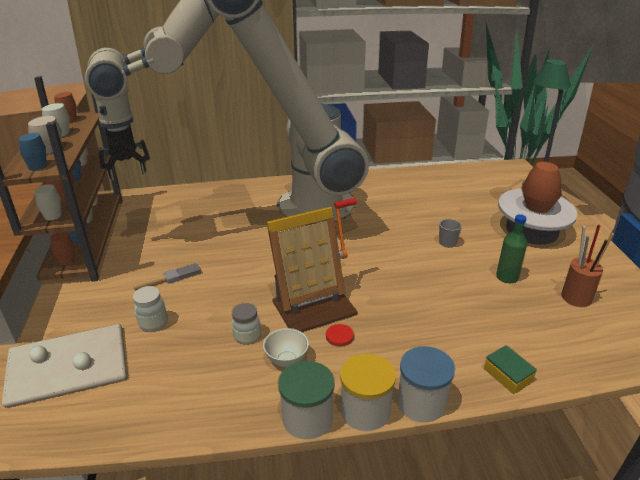

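View pics/side0.png

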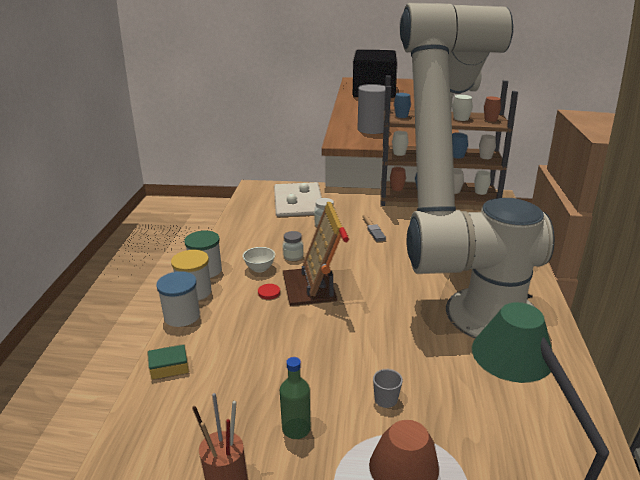

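The scene view shows the board's back, with the yellow rail at (302,218), the red bar at (345,203) and the foot plate around (315,305). The side view shows the bar at (343,234) and the rail at (335,215).

```bash
python3 - <<'E'
from h import *
import pickle
S=pickle.load(open("scene0.pkl","rb"));D=pickle.load(open("side0.pkl","rb"))
def comps(c,lo,hi,box,lo2=None,hi2=None):
    h=cv2.cvtColor(c["frame"],cv2.COLOR_BGR2HSV);m=cv2.inRange(h,lo,hi)
    if lo2 is not None:m|=cv2.inRange(h,lo2,hi2)
    mm=np.zeros_like(m);x0,y0,x1,y1=box;mm[y0:y1,x0:x1]=m[y0:y1,x0:x1]
    cs,_=cv2.findContours(mm,cv2.RETR_EXTERNAL,cv2.CHAIN_APPROX_NONE)
    return [k for k in cs if cv2.contourArea(k)>15]
out={}
for n,c,rb,yb in(("scene",S,(325,190,365,220),(260,200,345,235)),("side",D,(330,222,355,245),(315,200,350,245))):
    for nm,k in (("red",comps(c,(0,190,90),(6,255,255),rb,(174,190,90),(180,255,255))),("orange",comps(c,(7,190,120),(14,255,255),(315,190,365,285))),("yel",comps(c,(18,150,80),(32,255,255),yb))):
        for q in k:
            r=cv2.minAreaRect(q);print(n,nm,cv2.contourArea(q),np.round(r[0],1),np.round(cv2.boxPoints(r)).tolist());out.setdefault((n,nm),r[0])
X,e=tri([ray(S,*out["scene","red"]),ray(D,*out["side","red"])]);print("bar",X,e)
a=S["frame"][190:340,250:370];b=D["frame"][190:310,270:370]
cv2.imwrite("pics/z1.png",np.hstack([cv2.resize(a,(480,600),interpolation=2),cv2.resize(b,(320,384),interpolation=2) if 0 else np.vstack([cv2.resize(b,(320,384)),np.zeros((216,320,3),np.uint8)])]))
E
```

```text
scene red 86.5 [345.  202.6] [[334.0, 202.0], [355.0, 198.0], [356.0, 203.0], [335.0, 208.0]]
scene orange 79.5 [340.  229.4] [[336.0, 209.0], [339.0, 209.0], [344.0, 250.0], [341.0, 250.0]]
scene yel 717.0 [299.6 219.5] [[266.0, 221.0], [331.0, 206.0], [334.0, 218.0], [268.0, 233.0]]
side yel 217.0 [332.6 217.7] [[322.0, 204.0], [330.0, 201.0], [344.0, 231.0], [335.0, 235.0]]Traceback (most recent call last):
  File "<stdin>", line 15, in <module>
KeyError: ('side', 'red')
```

```bash
python3 - <<'E'
from h import *
import pickle
S=pickle.load(open("scene0.pkl","rb"));D=pickle.load(open("side0.pkl","rb"))
h=cv2.cvtColor(D["frame"],cv2.COLOR_BGR2HSV)
m=cv2.inRange(h,(0,170,60),(6,255,255))|cv2.inRange(h,(172,170,60),(180,255,255))
ys,xs=np.nonzero(m[222:250,330:356]);print(len(xs),xs.min()+330,xs.max()+330,ys.min()+222,ys.max()+222,xs.mean()+330,ys.mean()+222)
X,e=tri([ray(S,345,202.6),ray(D,xs.mean()+330,ys.mean()+222)]);print("bar",X,e)
for c,n,box in((S,"scene",(265,270,365,335)),(D,"side",(275,255,350,310))):
    h=cv2.cvtColor(c["frame"],cv2.COLOR_BGR2HSV);m=cv2.inRange(h,(0,60,15),(16,255,95))
    x0,y0,x1,y1=box;mm=np.zeros_like(m);mm[y0:y1,x0:x1]=m[y0:y1,x0:x1]
    k=max(cv2.findContours(mm,0,1)[0],key=cv2.contourArea);print(n,cv2.contourArea(k),cv2.approxPolyDP(cv2.convexHull(k),3,True)[:,0].tolist())
a=S["frame"][190:340,250:370];b=D["frame"][190:310,270:370]
cv2.imwrite("pics/z1.png",np.hstack([cv2.resize(a,(480,600)),np.vstack([cv2.resize(b,(320,384)),np.zeros((216,320,3),np.uint8)])]))
E
```

```text
78 339 347 227 241 343.2051282051282 233.83333333333334
bar [459.91446088  12.73516461 255.27153658] [np.float64(0.6752999863429933), np.float64(0.6752999863430095)]
scene 1604.0 [[357, 313], [303, 331], [288, 327], [273, 302], [276, 270], [344, 294]]
side 1360.0 [[283, 271], [308, 255], [337, 285], [343, 303], [290, 305]]
```

View pics/z1.png

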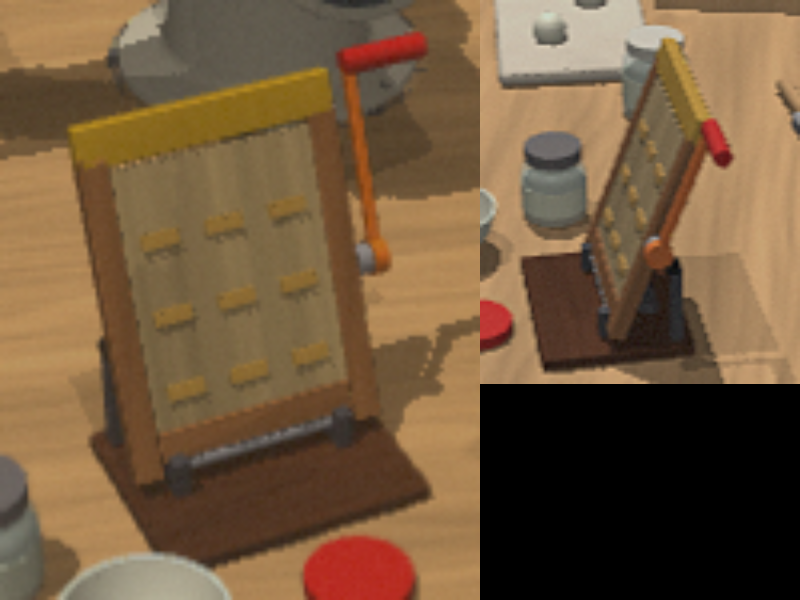

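```bash
python3 - <<'E'
from h import *
import pickle
S=pickle.load(open("scene0.pkl","rb"));D=pickle.load(open("side0.pkl","rb"))
L=onz(S,269.2,232,230);R=onz(S,333.5,218,230);print("rail low back",L,R,np.linalg.norm(R-L),np.degrees(np.arctan2((R-L)[1],(R-L)[0])))
L=onz(S,334.5,205,255);R=onz(S,356,200.5,255);print("bar ends",L,R,np.linalg.norm(R-L),np.degrees(np.arctan2((R-L)[1],(R-L)[0])))
for n,c,pts in(("scene",S,[(357,313),(303,331),(274,302)]),("side",D,[(283,271),(290,281+23),(343,302)])):
    P=[onz(c,*p,6) for p in pts];print(n,np.round(P,0).tolist(),[np.linalg.norm(P[i]-P[i+1]) for i in(0,1)],[np.degrees(np.arctan2(*(P[i]-P[i+1])[[1,0]])) for i in(0,1)])
# yellow edges fit
bar=np.array([459.9,12.7,255.3])
for yaw in (-16,-13,-10,-7,-4,0):
    a=np.radians(yaw);ex=np.array([np.cos(a),np.sin(a),0]);ey=np.array([-np.sin(a),np.cos(a),0]);ez=np.array([0,0,1])
    H=bar-136*ey+240*np.sin(.35)*ex;H[2]=30
    W=lambda x,y,z:H+x*ex+y*ey+z*ez
    B=lambda x,y,r:W(x*np.cos(.35)-r*np.sin(.35),y,r*np.cos(.35)+x*np.sin(.35))
    print(yaw,np.round(H),"low rail",[np.round(proj(S,B(8,s*90,210)),1).tolist() for s in(-1,1)],"plate",[np.round(proj(S,W(p,q,-24)),1).tolist() for p,q in((75,95),(75,-95),(-75,-95))],"side",[np.round(proj(D,W(p,q,-24)),1).tolist() for p,q in((75,-95),(75,95),(-75,95))],np.round(proj(D,B(8,90,240)),1),np.round(proj(D,B(8,-90,240)),1))
E
```

```text
rail low back [ 532.97341076 -196.63627504  230.        ] [493.08144508 -23.86548434 230.        ] 177.31642633434691 103.00147528722349
bar ends [468.64505019 -16.97216762 255.        ] [454.35261286  44.32332489 255.        ] 62.939742349191185 103.125295229888
scene [[624.0, 18.0, 6.0], [670.0, -134.0, 6.0], [542.0, -198.0, 6.0]] [np.float64(159.0346125045526), np.float64(143.48230314030945)] [np.float64(106.71664227310339), np.float64(26.660940314034224)]
side [[670.0, -166.0, 6.0], [618.0, 18.0, 6.0], [457.0, -9.0, 6.0]] [np.float64(190.80342700507106), np.float64(162.77843805932397)] [np.float64(-74.2980917324537), np.float64(9.303909505066182)]
-16 [ 502. -141.   30.] low rail [[261.3, 209.3], [327.0, 212.9]] plate [[323.1, 310.6], [254.5, 305.3], [265.8, 272.6]] side [[321.8, 259.4], [299.7, 288.2], [344.0, 298.3]] [346.1 225.5] [365.2 200.7]
-13 [ 509. -138.   30.] low rail [[260.8, 211.5], [327.3, 213.4]] plate [[326.1, 311.3], [256.6, 308.4], [265.1, 275.1]] side [[317.7, 260.0], [298.1, 289.5], [343.3, 298.2]] [345.2 225.5] [361.5 200.2]
-10 [ 517. -136.   30.] low rail [[260.5, 213.7], [327.6, 213.9]] plate [[329.1, 311.9], [258.9, 311.4], [264.7, 277.6]] side [[313.6, 260.6], [296.6, 290.8], [342.6, 298.1]] [344.4 225.4] [357.8 199.8]
-7 [ 525. -132.   30.] low rail [[260.5, 216.0], [328.0, 214.3]] plate [[332.2, 312.4], [261.6, 314.3], [264.5, 280.1]] side [[309.6, 261.4], [295.2, 292.1], [341.9, 298.1]] [343.5 225.4] [354.1 199.5]
-4 [ 533. -129.   30.] low rail [[260.7, 218.3], [328.4, 214.8]] plate [[335.3, 312.8], [264.6, 317.2], [264.6, 282.7]] side [[305.7, 262.3], [294.0, 293.5], [341.2, 298.1]] [342.7 225.4] [350.4 199.2]
0 [ 542. -123.   30.] low rail [[261.3, 221.3], [329.0, 215.3]] plate [[339.5, 313.2], [268.9, 320.9], [264.9, 286.1]] side [[300.5, 263.6], [292.4, 295.4], [340.3, 298.1]] [341.5 225.4] [345.4 199. ]
```

The bar triangulates to (460, 13, 255), and its height should be 255.5. The hinge line points at 103°, so the board's yaw is about 13° and the hinge sits near (573, -96, 30). That matches the plate corners and the 180 mm rail. I'll turn the tool so its x runs along the board's y and its y along the board's x.

Emit:
step_arm --moves "1 0 0 -0.6 -6.8;1 0 0 -0.6 -6.8;1 0 0 -0.6 -6.8;1 0 0 -0.6 -6.8;1 0 0 -0.6 -6.8;1 0 0 -0.6 -6.8;1 0 0 -0.6 -6.8;1 0 0 -0.6 -6.8;1 0 0 -0.6 -6.8;1 0 0 -0.6 -6.8"

```text
t: 0.98
eef_pos: [158.1, -604.5, 291.3]
eef_rot: [-180.0, -0.0, 83.0]
force: [-0.1, -0.4, 0.5]
opening: -0.2
gripper_force: 0.0
```

Emit:
step_arm --moves "1 0 0 -0.6 -6.8;1 0 0 -0.6 -6.8;1 0 0 -0.6 -6.8;1 2.7 1.9 0 0;1 2.7 1.9 0 0;1 2.7 1.9 0 0;1 2.7 1.9 0 0;1 2.7 1.9 0 0;1 2.7 1.9 0 0;1 2.7 1.9 0 0"

```text
t: 1.82
eef_pos: [245.2, -388.8, 309.1]
eef_rot: [-180.0, -0.0, 103.0]
force: [1.3, 0.0, 0.1]
opening: 0.0
gripper_force: 0.0
```

Emit:
step_arm --moves "1 2.7 1.9 0 0;1 2.7 1.9 0 0;1 2.7 1.9 0 0;1 2.7 1.9 0 0;1 2.7 1.9 0 0;1 2.7 1.9 0 0;1 2.7 1.9 0 0;1 2.7 1.9 0 0;1 2.7 1.9 0 0;1 2.7 1.9 0 0"

```text
t: 2.65
eef_pos: [369.2, -82.9, 309.4]
eef_rot: [180.0, 0.0, 103.1]
force: [1.0, -1.0, 0.2]
opening: -0.3
gripper_force: 0.0
```

Emit:
step_arm --moves "1 2.6 1.8 0 0;1 2.6 1.8 0 0;1 2.6 1.8 0 0;1 0 0 0 0;1 0 0 0 0"

```text
t: 3.07
eef_pos: [404.2, 4.9, 309.1]
eef_rot: [-180.0, -0.0, 103.2]
force: [-0.4, 0.2, 0.0]
opening: -0.2
gripper_force: 0.0
```

```bash
python3 - <<'E'
from h import *
import pickle
s=status.observe();print(s["eef_pos"],s["eef_rot"],s["joints"])
c=cam("wrist");pickle.dump(c,open("w1.pkl","wb"));d=cam("scene");pickle.dump(d,open("s1.pkl","wb"))
cv2.imwrite("pics/w1.png",np.hstack([cv2.resize(c["frame"],(400,300)),cv2.resize(d["frame"][120:345,190:490],(400,300))]))
E
```

```text
[404.1925369    4.90430319 309.1089141 ] [-1.79977663e+02 -9.28031152e-03  1.03247010e+02] [-7.78418271e+00  5.28057832e+00  9.85641285e+01  6.65229070e-04
  7.61794725e+01 -2.10313541e+01]
```

View pics/w1.png

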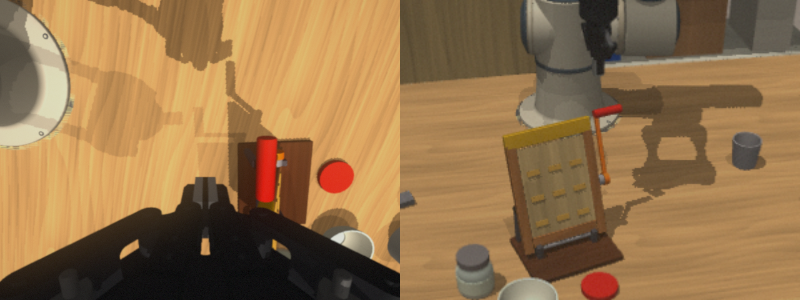

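The wrist view shows the shut fingers at (205,190), just short of the red bar at (266,168), and lined up along it. I'll check the bar in this view and then descend.

```bash
python3 - <<'E'
from h import *
import pickle
c=pickle.load(open("w1.pkl","rb"))
h=cv2.cvtColor(c["frame"],cv2.COLOR_BGR2HSV);m=cv2.inRange(h,(0,200,90),(6,255,255))|cv2.inRange(h,(174,200,90),(180,255,255))
m[:,470:]=0
k=max(cv2.findContours(m,0,1)[0],key=cv2.contourArea);r=cv2.minAreaRect(k);print(r)
p=np.array([onz(c,*q,258) for q in cv2.boxPoints(r)]);print(np.round(p),p.mean(0))
m=cv2.inRange(h,(20,170,70),(32,255,255));k=max(cv2.findContours(m,0,1)[0],key=cv2.contourArea);r=cv2.minAreaRect(k);print(r);print(np.round([onz(c,*q,256) for q in cv2.boxPoints(r)]))
E
```

```text
((425.1407470703125, 271.3016662597656), (32.64628601074219, 103.40369415283203), 2.337306022644043)
[[458. -21. 258.]
 [442.  40. 258.]
 [460.  43. 258.]
 [477. -17. 258.]] [458.94784473  11.42472241 258.        ]
((426.0, 330.0), (24.0, 14.0), 0.0)
[[465. -30. 256.]
 [463. -21. 256.]
 [477. -18. 256.]
 [480. -27. 256.]]
```

Emit:
step_arm --moves "1 0 0 2.1 0;1 0 0 2.1 0;1 0 0 2.0 0;1 0 1 0 0;1 0 1 0 0;1 0 1 0 0;1 0 0.8 0 0;1 0 0.8 0 0;1 0 0.8 0 0;1 0 0.8 0 0"

```text
t: 4.0
eef_pos: [465.5, 17.9, 247.6]
eef_rot: [180.0, 0.0, 103.1]
force: [-1.5, 0.0, 0.1]
opening: 0.3
gripper_force: 0.1
```

Emit:
step_arm --moves "1 0 0.8 0 0;1 0 0.8 0 0;1 0 0.8 0 0;1 0 0.6 0 0;1 0 0 0 0;1 0 0 0 0;1 0 0 0 0"

```text
t: 4.58
eef_pos: [493.4, 24.4, 247.2]
eef_rot: [-180.0, -0.0, 103.1]
force: [0.2, 0.1, -0.1]
opening: 0.4
gripper_force: 0.0
```

```bash
python3 - <<'E'
from h import *
d=cam("scene");e=cam("side")
cv2.imwrite("pics/v2.png",np.hstack([cv2.resize(d["frame"][120:345,190:490],(400,300)),cv2.resize(e["frame"][130:355,190:490],(400,300))]))
E
```

```text
(no output)
```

View pics/v2.png

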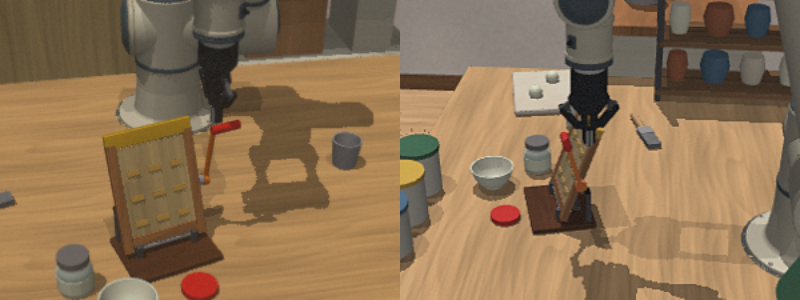

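In the side view the bar (565,143) is now ahead of the pivot, and the force is zero, so it looks past top dead centre. I'll let some time run.

Emit:
step_arm --moves "1 0 0 0 0;1 0 0 0 0;1 0 0 0 0;1 0 0 0 0;1 0 0 0 0;1 0 0 0 0"

```text
t: 5.18
eef_pos: [493.7, 24.4, 247.3]
eef_rot: [180.0, 0.0, 103.1]
force: [-0.1, -0.9, -0.8]
opening: -0.2
gripper_force: 0.0
```

```bash
python3 - <<'E'
from h import *
import pickle
c=[cam("scene"),cam("side"),cam("wrist")]
pickle.dump(c,open("c3.pkl","wb"))
d,e=c[:2]
cv2.imwrite("pics/v3.png",np.hstack([cv2.resize(d["frame"][120:345,190:490],(400,300)),cv2.resize(e["frame"][130:355,190:490],(400,300))]))
E
```

```text
(no output)
```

View pics/v3.png

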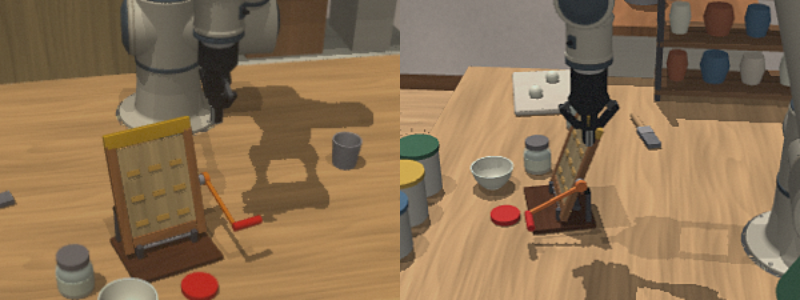

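The leg has swung down, with the red bar at (248,222) in the scene view and (530,220) in the side view. Next I rise, move over the rail and open, then measure both.

Emit:
step_arm --moves "1 0 0 -2.5 0;1 0 0 -2.5 0;1 0 0 -2.5 0;0 -2.7 -0.6 -0.5 0;0 -2.7 -0.6 0 0;0 -2.7 -0.6 0 0;0 -2.7 -0.6 0 0;0 -2.7 -0.6 0 0;0 0 0 0 0;0 0 0 0 0"

```text
t: 6.17
eef_pos: [494.9, -114.9, 327.1]
eef_rot: [-180.0, -0.0, 102.9]
force: [-0.6, 1.0, 0.4]
opening: 83.4
gripper_force: 0.0
```

```bash
cat > m.py <<'E'
from h import *
import pickle,sys
tag=sys.argv[1]
s=status.observe();print(s["eef_pos"],s["opening"])
c=[cam("scene"),cam("side"),cam("wrist")];S,D,W=c
def red(c,b):
    h=cv2.cvtColor(c["frame"],cv2.COLOR_BGR2HSV);m=cv2.inRange(h,(0,170,60),(6,255,255))|cv2.inRange(h,(174,170,60),(180,255,255))
    x0,y0,x1,y1=b;m=m[y0:y1,x0:x1];k=max(cv2.findContours(m,0,1)[0],key=cv2.contourArea);r=cv2.minAreaRect(k);return np.array(r[0])+[x0,y0],r[1]
a=red(S,(350,260,410,310));b=red(D,(275,275,312,320));print(a,b)
print("bar",*tri([ray(S,*a[0]),ray(D,*b[0])]))
h=cv2.cvtColor(S["frame"],cv2.COLOR_BGR2HSV);m=cv2.inRange(h,(18,150,80),(32,255,255));m[:190]=0;m[240:]=0;m[:,:250]=0;m[:,350:]=0
k=max(cv2.findContours(m,0,1)[0],key=cv2.contourArea);print("yel scene",cv2.boundingRect(k),np.round(cv2.boxPoints(cv2.minAreaRect(k))).tolist())
w=W["frame"]
cv2.imwrite(f"pics/{tag}.png",np.hstack([cv2.resize(w,(400,300)),cv2.resize(D["frame"][130:355,190:490],(400,300))]))
pickle.dump(c,open(tag+".pkl","wb"))
E
python3 m.py v4
```

```text
[ 494.8727381  -114.94111621  327.12170589] 83.36070945651844
(array([369.85000229, 296.05000305]), (5.692099571228027, 21.81971549987793)) (array([290.8846159 , 299.42307854]), (15.297059059143066, 5.491251468658447))
bar [609.16021061  54.52461813  48.86152379] [np.float64(1.258314991854629), np.float64(1.2583149918546408)]
yel scene (267, 207, 66, 26) [[265.0, 221.0], [331.0, 206.0], [333.0, 218.0], [268.0, 233.0]]
```

View pics/v4.png

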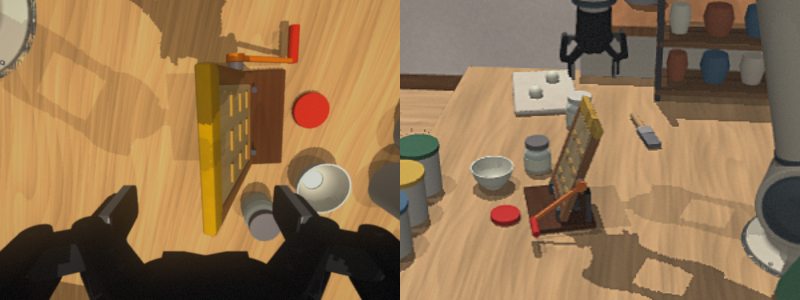

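```bash
python3 - <<'E'
from h import *
import pickle
S,D,W=pickle.load(open("v4.pkl","rb"))
h=cv2.cvtColor(W["frame"],cv2.COLOR_BGR2HSV);m=cv2.inRange(h,(20,180,50),(32,255,255));k=max(cv2.findContours(m,0,1)[0],key=cv2.contourArea)
q=cv2.approxPolyDP(cv2.convexHull(k),4,True)[:,0];print(q.tolist(),np.round([onz(W,*p,255) for p in q.astype(float)]).tolist())
T=np.array([494.9,-114.9,255]);print(proj(W,T))
E
```

```text
[[329, 100], [345, 104], [349, 120], [354, 357], [344, 376], [326, 372], [312, 106]] [[475.0, -27.0, 255.0], [484.0, -27.0, 255.0], [488.0, -35.0, 255.0], [528.0, -182.0, 255.0], [525.0, -198.0, 255.0], [512.0, -198.0, 255.0], [466.0, -32.0, 255.0]]
[328.59675394 254.31778844]
```

The foot bar reads z = 48.9 and should be 49 when down, so the leg is fully down. The rail's middle, about (496,-113), lies under the tool. I'll descend astride the rail and half close.

Emit:
step_arm --moves "0 0 0 2 -1;0 0 0 2 0;0 0 0 2 0;0 0 0 2 0;0 0 0 1.2 0;0 0 0 1 0;0.5 0 0 0 0;0.5 0 0 0 0;0.5 0 0 0 0;0.5 0 0 0 0" --squeeze 25

```text
t: 7.15
eef_pos: [495.4, -113.7, 226.1]
eef_rot: [179.9, 0.0, 104.1]
force: [-0.5, -0.5, 0.6]
opening: 43.1
gripper_force: 0.0
```

Emit:
step_arm --moves "0.5 0 0.8 0 0;0.5 0 0.8 0 0;0.5 0 0.8 0 0;0.5 0 0.8 -0.2 0;0.5 0 0 0 0"

```text
t: 7.57
eef_pos: [527.8, -105.8, 227.5]
eef_rot: [179.9, 0.0, 104.1]
force: [-1.0, -0.6, -1.0]
opening: 42.4
gripper_force: 0.8
```

```bash
sed -i 's/bar",\*tri/bar",*tri/' m.py; python3 m.py v5
```

```text
[ 527.81842746 -105.75851678  227.52724589] 42.420063772620296
(array([369.95000076, 298.34999847]), (5.692100524902344, 21.819719314575195)) (array([290.57692146, 301.38461494]), (15.493175506591797, 5.295135498046875))
bar [610.30808202  54.82400822  41.81272191] [np.float64(1.3044775454273532), np.float64(1.3044775454272761)]
yel scene (269, 216, 35, 18) [[268.0, 223.0], [302.0, 214.0], [305.0, 227.0], [271.0, 235.0]]
```

View pics/v5.png

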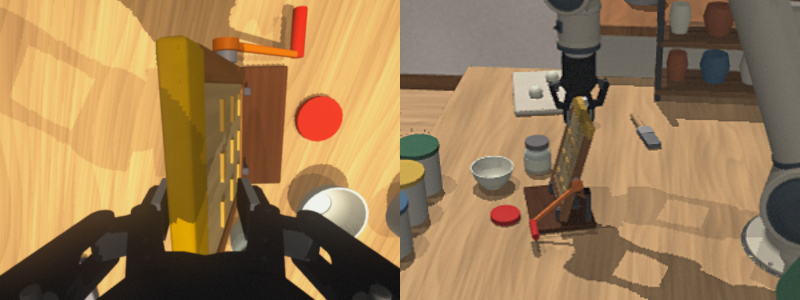

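The -x finger is pushing the rail up. The foot bar at z = 41.8 means the lean is about 0.25, and the tool is about 45 mm short of the hinge plane. I'll carry on slowly, then close.

Emit:
step_arm --moves "0.5 0 0.7 -0.2 0;0.5 0 0.7 -0.2 0;0.5 0 0.7 -0.2 0;0.5 0 0.7 -0.2 0;0.5 0 0.6 -0.2 0;0.5 0 0.5 -0.2 0;0.5 0 0.4 -0.2 0;0.5 0 0.2 0 0;0.5 0 0 0 0;0.5 0 0 0 0"

```text
t: 8.55
eef_pos: [569.6, -95.2, 241.3]
eef_rot: [-180.0, 0.0, 104.1]
force: [-1.6, -1.2, 1.7]
opening: 42.7
gripper_force: 0.8
```

```bash
python3 m.py v6
```

```text
[569.6462744  -95.22734044 241.30047147] 42.687205155765916
(array([369.85000229, 302.54999924]), (6.008326530456543, 21.50348663330078)) (array([290.07692432, 304.88461304]), (16.277639389038086, 4.9029035568237305))
bar [612.27908752  54.68855525  28.74924152] [np.float64(1.3028155398536023), np.float64(1.3028155398536627)]
yel scene (275, 221, 35, 19) [[273.0, 228.0], [308.0, 219.0], [311.0, 232.0], [276.0, 241.0]]
```

View pics/v6.png

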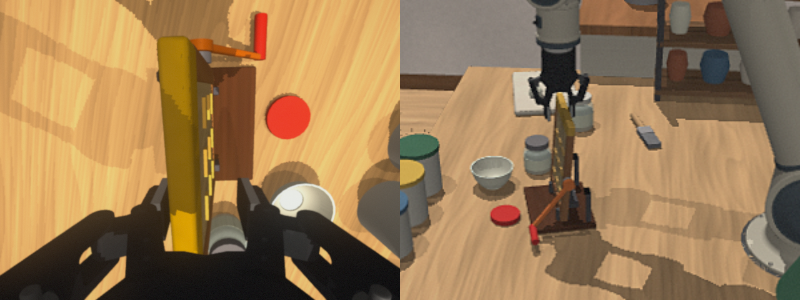

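The lean is about 0.075, and the tool is about 2 mm short of the hinge plane. Closing will centre the rail upright.

Emit:
step_arm --moves "0.6 0 0.2 0 0;0.7 0 0 0 0;0.8 0 0 0 0;0.9 0 0 0 0;1 0 0 0 0;1 0 0 0 0;1 0 0 0 0;1 0 0 0 0;1 0 0 0 0;1 0 0 0 0" --squeeze 25

```text
t: 9.53
eef_pos: [571.7, -94.7, 241.4]
eef_rot: [180.0, 0.0, 104.1]
force: [0.2, 0.9, 2.8]
opening: 16.2
gripper_force: 25.2
```

```bash
python3 m.py v7
```

```text
[571.7012835  -94.69994215 241.38652069] 16.191164777892972
(array([369.94594765, 303.82433319]), (5.808196544647217, 21.468271255493164)) (array([290.07999992, 306.56000137]), (15.556349754333496, 5.091169357299805))
bar [612.04936436  55.50475579  23.5393179 ] [np.float64(0.9064553351409579), np.float64(0.906455335141246)]
yel scene (277, 224, 32, 16) [[275.0, 230.0], [308.0, 223.0], [311.0, 236.0], [278.0, 243.0]]
```

View pics/v7.png

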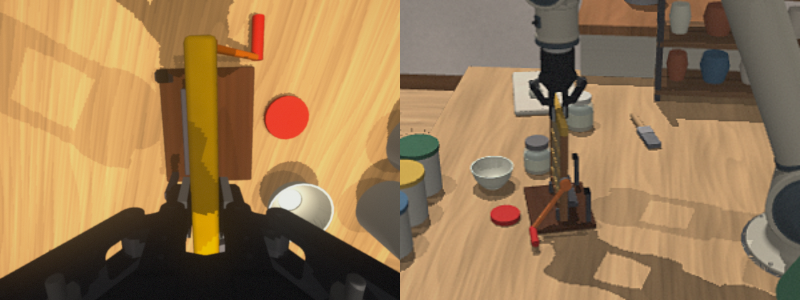

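The opening of 16.2 mm matches the rail thickness. The foot bar at z = 23.5 gives a lean of about 0.005, and the wrist view shows the rail edge-on between the pads. I'll settle briefly and hand in.

Emit:
step_arm --moves "1 0 0 0 0;1 0 0 0 0;1 0 0 0 0;1 0 0 0 0;1 0 0 0 0;1 0 0 0 0;1 0 0 0 0;1 0 0 0 0"

```text
t: 10.35
eef_pos: [571.7, -94.7, 241.4]
eef_rot: [180.0, 0.0, 104.1]
force: [0.1, 1.2, 5.1]
opening: 15.7
gripper_force: 25.7
```

```bash
python3 -c "
from bench import robot,status
s=status.observe();print(s['opening'],s['gripper_force'],s['force']);print(robot.close_job())"
```

```text
15.723251691253811 25.66148063093351 [0.10577013 1.22961598 5.13846743]
the job is handed in; nothing more can be done
None
```

I handed the job in at about 10.4 s with the leg fully down and the board held upright (lean about 0.005 rad) by a 25 N grip on its yellow rail; no bystander was touched on purpose, and no verdict came back.

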